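# Fetch the steel dibber from the cluttered tray and stow it in its rack slot

## Robot

A 6-joint arm with a two-finger parallel gripper is mounted at the origin on the work surface. World frame = base frame: x ahead of the robot, y to its left, z up, the work surface at z = 0. Lengths are in m, angles in rad, forces in N, time in s.
With the tool pointing down it reaches from about 0.375 to 0.825 m from the base axis. Payload 5.5 kg.
Tool frame: the origin (TCP) lies between the finger pads; the fingertips stand tcp_to_tips ahead of it and the grasp point (between the pads) lies 8 mm behind it (tcp_to_tips is the distance from the TCP to the fingertips, in m); z points along the fingers, y is the line along which they close (so a half turn about z gives the same grasp; the last joint's range is limited). The gripper opens to 85 mm and grips with 20 to 120 N. Pads are 22 mm wide; open, the fingers measure 114 mm over their backs; the gripper's body (76 mm by 85 mm) begins 54 mm behind the grasp point. The pads swing forward as they close: fully open they stand 13 mm farther back than shut.
Start: joints at [1.261, 0.314, -0.047, 1.21, 0, 1.571], TCP at [0.183, 0.571, 0.242] pointing down, gripper open.
Joint ranges: [-2.67, 2.67], [-0.69, 1.73], [-1.03, 1.25], [-2.08, 2.16], [-1.42, 1.45], [-3.14, 3.14]. Speed limits (rad/s): [2.39, 2.39, 3.01, 3.14, 3.14, 3.14].

## Interface

Orientations are given as [roll, pitch, yaw] about the fixed x, y, z axes, in that order (R = Rz(yaw) Ry(pitch) Rx(roll)).
In Python, from workcell import sense, camera, camera_model, sign_off, tcp_to_tips gives the robot as it stands. The module is installed in compiled form; this text tells all that it offers.
- The arm moves only by the tool step_arm, never from a script. Its argument "rows" is a list of rows, each a list of 6 numbers: the shift along the tool's x, y, z each as a share of 0.3 m, from -1 to 1, then the turn, a rotation vector about the tool's x, y, z each as a share of 180 degrees, from -1 to 1. In form: [[x, y, z, ax, ay, az], ...]. A call has 1 to 5 rows; each row is the pose to reach, as a shift and turn from the pose commanded when the call began, along the tool's axes at that moment, turning the shorter way round; what a row does not reach only later rows make up. A row lasts 1/8 s, in which the tool goes at most 62.5 mm and 10.7 degrees, less where a joint would pass 70% of its speed; a pose out of reach is approached as far as the arm can. A call with a number of a shift or a turn outside -1 to 1 is refused whole. A call with a gripper value outside its range is refused whole. "gripper" is the opening, from -1 (shut) to 1 (fully open), set as the call begins (left out, the last holds). The fingers move at their own pace and stop on an object; the grip force is fixed at half the most. Time passes only in rows, so rows that repeat a pose let the fingers close. It gives the time, the measured TCP pose, the force, the opening and the grip force at its end, in the units of the state.
- sense(): the state, without advancing time (a new reading comes with each control period).
- camera(name): name is "scene" or "side" or "wrist"; returns (picture, depth): 400x640x3 uint8, red, green, blue; 400x640 float32, m along the optical axis (not along the pixel's ray), 0 where there is no reading.
- camera_model(name): a dict with "mtx" (3x3 intrinsics, pixels), "distortion" ([k1, k2, p1, p2, k3] as OpenCV has them; the pictures are not rectified), "R" (3x3) and "t" (3): a world point X has camera coordinates R X + t; the wrist camera has in their place "hand_eye" (4x4, takes a point from camera to tool coordinates, whose origin is the TCP and whose axes are the flange's). Camera axes: x right, y down, z forward; pixel columns grow to the right and rows downward; lengths in m; the calibration is good to about 2 mm. A picture is of the moment at which its call begins: read the wrist's pose just before it. camera_model takes no time and is no camera call.
- sign_off(): hands the job in; it is judged then, once.
The state is a dict: "t": time; "q": joint angles; "dq": joint speeds; "effort": joint torques, N m; "ee_pos": TCP position; "orientation": TCP orientation; "wrist_force": force on the tool from outside, world axes, zero at the start; "ft_torque": the same for the moment, N m; "opening": finger opening in m; "grasp_force": force on a finger pad.
Only numpy, scipy, OpenCV 4.12 (cv2) and the standard library are available. Lean on these libraries where they do the work, as an engineer would, in place of code of your own. Each camera call takes 0.05 s, during which the arm holds its last target. There are 200 camera calls.

## Task

Pick the steel dibber out of the crowded black tray and lay it flat on the cork pad, letting go of it there; then take it again by its handle and lay it gently in the rack slot marked by the yellow tag, the steel shaft all the way in along the slot and the handle sticking out at the front. Leave the glazed pots, the other things in the tray and the two tools in the rack where they are.

Things in the scene. Friction and masses are not known exactly. Their poses are not given: they have to be found in the camera images.
- dibber: The target, 0.22 kg. Red wooden handle 110 long, 32 wide (y), 20 thick (z); round steel shaft 20 diameter, 150 long, last 30 tapering. Origin on the centre line where handle meets shaft, x to the tip; lying flat it is 10 mm above what it lies on. Centre of mass near x=+41. At the start it lies in the tray, tip roughly towards the robot, handle between the pots: no room there for fingers.
- dibber_tip (a point): Point of the dibber's tip (x=+150 mm on its centre line).
- dibber_mid (a point): Middle of the dibber's length (x=+20 mm on its centre line).
- dibber_end (a point): End of the dibber's handle (x=-110 mm on its centre line).
- tray: Fixed black plastic open tray, outside 340 (x) x 270 (y) x 50 mm high, walls and floor 5 mm thick, origin at the centre of its underside, on the table. It may be on the robot's left or right.
- pad: Fixed flat cork pad 240 (x) x 320 (y) x 4 mm thick, origin at the centre of its underside, on the table, on the other side from the tray. Fixed equipment (cupboard 230 high, clay pots, watering can, bottle) stands only beyond x=0.74 m or |y|=0.58 m in the world.
- pot_a: Glazed yellow pot standing in the tray close beside the dibber's handle, 84 mm diameter at the rim, 62 mm high, 0.3 kg, loose; origin at the centre of its underside.
- pot_b: The other glazed yellow pot, alike, on the other side of the handle; origin at the centre of its underside.
- cane: Loose round cane stub lying in the tray roughly parallel to the dibber's shaft, on its +y side, 12 mm diameter, 150 mm long with rounded ends; origin at the middle of its length on its underside, x along it.
- brass_fitting: Loose brass hose fitting standing in the tray, 32 mm diameter, 40 mm high; origin at the centre of its underside. One of the two fittings stands close beside the shaft, so that there is no room for a finger there.
- green_fitting: Loose green plastic hose fitting standing in the tray, 32 mm diameter, 45 mm high; origin at the centre of its underside.
- rack: Fixed wooden rack, 200 wide, with 3 slots open at top and front; behind it (x=165 to 215) a stone block 260 wide, 125 high. Origin on the table below the middle slot's front mouth; x along the slots, away from the robot. Slots 70 mm apart in y, 30 wide, 155 long (x=0 to 155), floor 70 above the table, walls up to 95.
- slot_tag: Yellow upright tag 28 mm wide closing the back end of the one empty slot, the dibber's (plate at x=155 to 161, z=70 to 125). Its origin is NOT on the plate: it lies on the table (z=0) straight below the middle of that slot's front mouth; x along the slot away from the robot, z up.
- weeder: Loose weeder with orange handle lying in another slot of the rack, its handle (24 mm wide, 20 mm thick, 70 to 90 mm above the table) sticking out 100 mm in front of the mouth. Origin on the table below its slot's mouth, x along the slot.
- widger: The same with a blue handle, in the remaining slot; origin as for the weeder.
Mind the look-alikes: they are no part of the job. Leave any blue or pink look-alike of the pot_a alone. Leave any turquoise look-alike of the pot_b alone.

How it is judged:
By the outcome, as a careful person would: the job done as asked, in the order asked, and still so for the second after the job is handed in, with the robot touching nothing.
It also fails if it takes over 59 s, if anything falls off the work surface, if the arm or the gripper's body presses on something with over 40 N, if the wrist force passes 120 N, or if a joint passes its speed limit or range.

## Working session

There is one attempt and no reset: what is moved stays moved. The work goes in short steps, Python scripts to look and compute and a tool call to move; the robot and the scene stay as the last step left them, time stands still between calls to the robot, and variables do not carry over. Pictures are saved under pics/ and viewed, at most 10 in all, crops included, and the job is handed in when it is done.

Besides the shell and the picture viewer there is one more tool, called after "Request:" as name(argument=value, ...), one argument or row to a line, values as JSON. step_arm: Moves the arm, as the interface text tells. Shift numbers are shares of 0.3 m and turn numbers shares of 180 degrees, none past 1 either way. Its arguments: {"type":"object","properties":{"rows":{"type":"array","items":{"type":"array","items":{"type":"number","minimum":-1,"maximum":1}}},"gripper":{"type":"number"}},"required":["rows"]}

```bash
mkdir -p pics
cat > h.py <<'E'
import numpy as np, cv2
from workcell import *
from scipy.spatial.transform import Rotation as Ro
def cloud(name):
    s=sense(); im,d=camera(name); m=camera_model(name)
    K=np.array(m["mtx"]); D=np.array(m["distortion"])
    v,u=np.mgrid[0:400,0:640]
    p=cv2.undistortPoints(np.stack([u,v],-1).reshape(-1,1,2).astype(np.float64),K,D).reshape(400,640,2)
    P=np.dstack([p[...,0]*d,p[...,1]*d,d])
    if "hand_eye" in m:
        H=np.array(m["hand_eye"]); P=P@H[:3,:3].T+H[:3,3]
        R=Ro.from_euler('xyz',s["orientation"]).as_matrix(); P=P@R.T+s["ee_pos"]
    else:
        P=(P-np.array(m["t"]))@np.array(m["R"])
    P[d==0]=np.nan
    return im,P
def save(n,im): cv2.imwrite(f"pics/{n}.png",im[...,::-1])
E
python3 - <<'E'
from h import *
s=sense(); print(s, tcp_to_tips)
a,P=cloud("scene"); save("scene",a); np.save("Ps",P); np.save("as",a)
b,Q=cloud("side"); save("side",b); np.save("Qs",Q); np.save("bs",b)
save("both",cv2.resize(np.vstack([a,b]),(480*1,600)))
E
```

```text
{'t': 0.0, 'q': array([ 1.26097780e+00,  3.14245020e-01, -4.80685440e-02,  1.21021291e+00,
       -1.07769580e-05,  1.57080210e+00]), 'dq': array([-0.00023239, -0.00089838,  0.00072411,  0.00078551,  0.00047193,
        0.00111813]), 'effort': array([ 9.89744185e-04, -5.39587784e+01,  3.39751303e+01,  1.94620946e-02,
       -3.47617879e-04,  4.40246879e-06]), 'ee_pos': array([0.18276351, 0.57089731, 0.24142779]), 'orientation': array([-3.13986251e+00,  1.07869262e-05,  2.83176837e+00]), 'wrist_force': array([-0.0315741 , -0.27557501,  0.50620096]), 'ft_torque': array([-0.08220762, -0.03215325, -0.03191464]), 'grasp_force': 0.0, 'opening': 0.08535978912328954} 0.011
```

View pics/scene.png

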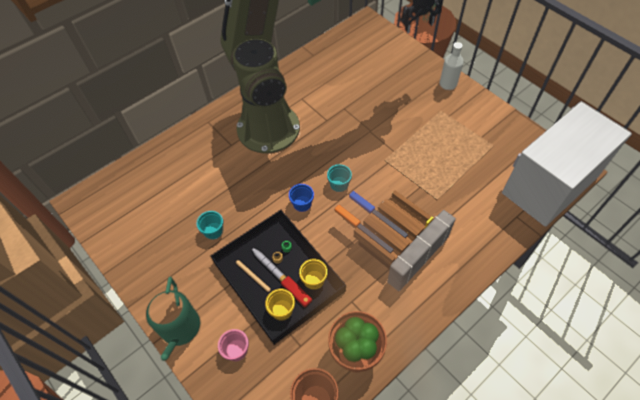

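View pics/side.png

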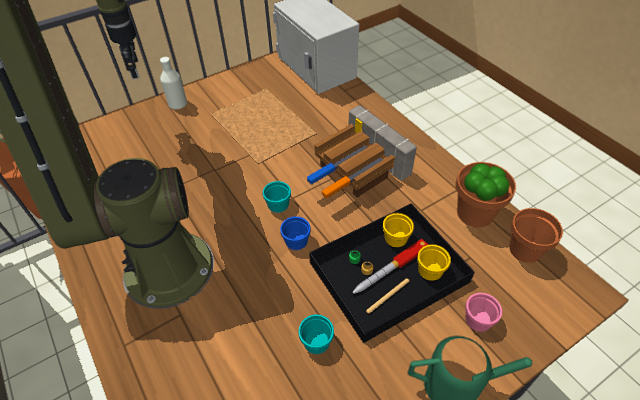

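The scene picture shows the dibber in the tray with its tip at about (255,250) and its red handle end at (308,303). The yellow pots are at (313,272) and (280,303), the brass fitting at (277,257), the green one at (286,245), and the cane near (253,276). The yellow tag is at (431,219), in the slot nearest the pad.

Things that could be taken for the dibber:
- cane, scene (253,276)
- weeder, orange, (347,215)
- widger, blue, (362,202)

I choose the red-handled steel one at (280,275). The blue, turquoise and pink pots are look-alikes.

Run:
```python
from h import *
P=np.load("Ps.npy");a=np.load("as.npy");Q=np.load("Qs.npy");b=np.load("bs.npy")
for n,im,X in(("scene",a,P),("side",b,Q)):
    hsv=cv2.cvtColor(im,cv2.COLOR_RGB2HSV).astype(int); h,s,v=hsv[...,0],hsv[...,1],hsv[...,2]
    x,y,z=X[...,0],X[...,1],X[...,2]
    print(n)
    # tray: dark region
    masks=dict(red=((h<5)|(h>172))&(s>170)&(v>120)&(z<.06)&(z>.005)&(x<.74)&(abs(y)<.56),
      yellow=(h>20)&(h<33)&(s>170)&(v>120), orange=(h>7)&(h<17)&(s>200)&(v>150)&(z>.07), blue=(h>108)&(h<125)&(s>120)&(z>.065),
      tray=(v<45)&(z<.055)&(z>-.01)&(x>.2)&(x<.75)&(abs(y)<.55),
      steel=(s<60)&(v>110)&(z<.06)&(z>.008)&(x<.74)&(x>.25)&(abs(y)<.56),green=(h>50)&(h<85)&(s>120)&(x<.74)&(abs(y)<.5)&(z>.02))
    for k,m in masks.items():
        c,l,st,ce=cv2.connectedComponentsWithStats(m.astype(np.uint8))
        for i in range(1,c):
            if st[i,4]<15: continue
            q=X[l==i]; q=q[~np.isnan(q[:,0])]
            r=cv2.minAreaRect(q[:,:2].astype(np.float32)*1000)
            print(k,st[i,:5],"med",q.mean(0).round(3),"z",np.percentile(q[:,2],[5,95]).round(3),"rect",np.round(r[0]),np.round(r[1]),round(r[2],1))
    if n=="scene":save("crop1",cv2.resize(im[205:345,205:350],None,fx=4,fy=4,interpolation=2))
    for p in ([(255,250),(440,150),(280,303)] if n=="scene" else [(357,290),(262,122)]): print(p,X[p[1],p[0]].round(3))
```

```text
scene
red [282 276  30  30 290] med [ 0.574 -0.341  0.025] z [0.019 0.03 ] rect [ 577. -340.] [105.  30.] 2.9
yellow [299 259  28  27 570] med [ 0.57  -0.266  0.038] z [0.006 0.07 ] rect [ 566. -265.] [ 84. 118.] 57.6
yellow [265 288  30  30 653] med [ 0.579 -0.403  0.037] z [0.006 0.07 ] rect [ 576. -403.] [ 88. 109.] 62.4
blue [351 192  23  17  73] med [ 0.501 -0.001  0.09 ] z [0.086 0.095] rect [504.  -1.] [86. 12.] 7.1
tray [ 212  211  110  133 4431] med [ 0.44  -0.372  0.012] z [-0.     0.047] rect [ 493. -347.] [267. 343.] 86.6
tray [297 279  17  20  88] med [ 0.58  -0.311  0.005] z [-0.    0.01] rect [ 584. -310.] [79. 16.] 6.2
tray [296 300  10  10  27] med [ 0.612 -0.357  0.005] z [0.001 0.01 ] rect [ 611. -357.] [36.  9.] 7.9
steel [252 248  32  31 218] med [ 0.446 -0.348  0.023] z [0.017 0.029] rect [ 440. -347.] [136.  20.] 3.3
green [282 241  10  11  69] med [ 0.442 -0.269  0.03 ] z [0.021 0.044] rect [ 439. -267.] [29. 33.] 74.5
(255, 250) [ 0.383 -0.349  0.023]
(440, 150) [0.503 0.39  0.007]
(280, 303) [ 0.57  -0.399  0.012]
side
red [393 239  34  27 292] med [ 0.562 -
[... 170 characters left out ...]
ow [383 213  31  34 778] med [ 0.581 -0.267  0.042] z [0.01  0.068] rect [ 593. -257.] [133.  82.] 38.9
yellow [418 245  33  35 866] med [ 0.591 -0.403  0.041] z [0.009 0.068] rect [ 600. -404.] [119.  81.] 7.3
orange [322 176  28  19 195] med [ 0.506 -0.072  0.09 ] z [0.086 0.094] rect [508. -70.] [93. 24.] 6.8
tray [ 310  204  164  139 9203] med [ 0.472 -0.351  0.014] z [0.002 0.049] rect [ 489. -345.] [272. 343.] 86.4
steel [353 263  42  30 320] med [ 0.437 -0.348  0.023] z [0.017 0.028] rect [ 436. -347.] [138.  20.] 2.6
green [349 251  12  11 100] med [ 0.43  -0.27   0.032] z [0.022 0.047] rect [ 433. -268.] [26. 31.] 66.8
(357, 290) [ 0.38  -0.351  0.019]
(262, 122) [0.505 0.385 0.007]
```

View pics/crop1.png

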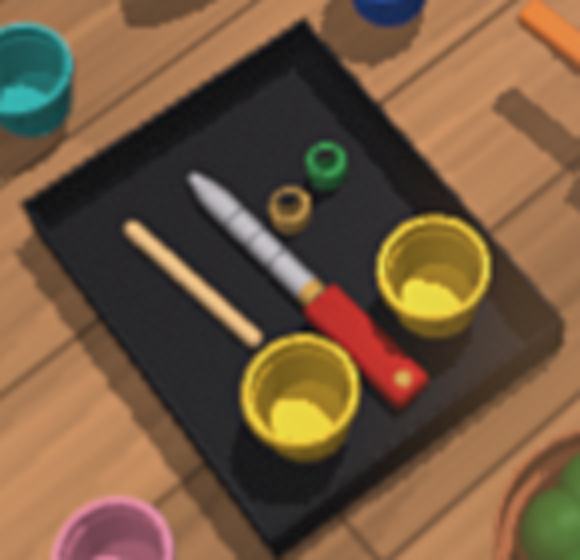

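The crop confirms the target: grey shaft, brass ferrule and red handle lying between the two yellow pots. The brass fitting sits close to the shaft at crop (290,208), and the cane is parallel on the other side at (190,280). I'll measure the neighbours, the pad and the rack once more before moving.

Run:
```python
from h import *
X=np.vstack([np.load("Ps.npy").reshape(-1,3),np.load("Qs.npy").reshape(-1,3)]); C=np.vstack([np.load("as.npy").reshape(-1,3),np.load("bs.npy").reshape(-1,3)])
hsv=cv2.cvtColor(C[None],cv2.COLOR_RGB2HSV)[0].astype(int); h,s,v=hsv.T; x,y,z=X.T
def show(n,m):
    q=X[m]; r=cv2.minAreaRect(q[:,:2].astype(np.float32)*1000); print(n,len(q),"c",q.mean(0).round(4),"mm",q.min(0).round(3),q.max(0).round(3),np.round(r[0],1),np.round(r[1],1),round(r[2],1))
intray=(x>.34)&(x<.65)&(y>-.46)&(y<-.23)
show("brass",intray&(h>8)&(h<25)&(s>70)&(z>.028)&(abs(y+.31)<.025)&(x<.5))
show("brassall",intray&(h>8)&(h<25)&(s>70)&(z>.008)&(abs(y+.31)<.025)&(x<.5))
show("cane",intray&(h>8)&(h<25)&(v>110)&(z>.008)&(z<.03)&(y<-.365)&(x<.53))
show("yA",intray&(h>20)&(h<33)&(s>150)&(z>.058)&(y>-.335))
show("yB",intray&(h>20)&(h<33)&(s>150)&(z>.058)&(y<-.335))
show("red",((h<5)|(h>172))&(s>170)&(z>.015)&(z<.04)&intray)
st=(s<60)&(v>110)&(z<.04)&(z>.008)&intray
show("steel",st)
A=X[st|(((h<5)|(h>172))&(s>170)&(z>.02)&(z<.04)&intray)]; print("line",np.polyfit(A[:,0],A[:,1],1), A[:,0].min(),A[:,0].max())
show("pad",(h>8)&(h<22)&(z>.0025)&(z<.012)&(x>.36)&(x<.65)&(y>.2)&(y<.57)&(s<140))
show("block",(z>.118)&(z<.13)&(x>.6)&(x<.9)&(abs(y)<.3)&(s<60))
show("walls",(z>.089)&(z<.1)&(h>5)&(h<22)&(v<190)&(s<215)&(x>.55)&(x<.73)&(abs(y)<.2))
show("tag",(h>20)&(h<33)&(s>170)&(z>.075)&(y>.05)&(y<.15))
show("orange",(h>7)&(h<17)&(s>200)&(z>.08)&(z<.1)&(x<.56)&(y>-.1)&(y<-.03))
show("blue",(h>108)&(h<125)&(s>120)&(z>.08)&(z<.1)&(abs(y)<.05))
# top-down map of rack
g=(x>.42)&(x<.8)&(abs(y)<.2)&(z>.06); M=np.zeros((380,400,3),np.uint8)
M[(379-(x[g]-.42)*1000).astype(int),(199-y[g]*1000).astype(int)]=C[g]
save("map",cv2.resize(cv2.dilate(M,np.ones((3,3))),(600,570)))
```

```text
brass 58 c [ 0.444  -0.3152  0.0358] mm [ 0.431 -0.323  0.028] [ 0.46  -0.299  0.051] [ 445.8 -311. ] [24.6 29.1] 88.0
brassall 192 c [ 0.4439 -0.3148  0.0245] mm [ 0.424 -0.327  0.008] [ 0.464 -0.289  0.051] [ 444.9 -311.3] [33.9 40.6] 54.4
cane 400 c [ 0.4407 -0.4058  0.0157] mm [ 0.365 -0.419  0.008] [ 0.526 -0.392  0.028] [ 445.8 -405.4] [161.1  26.7] 0.3
yA 411 c [ 0.5761 -0.2728  0.0651] mm [ 0.533 -0.314  0.058] [ 0.621 -0.23   0.076] [ 577.1 -272.1] [83.7 88.3] 88.8
yB 443 c [ 0.5844 -0.4079  0.0655] mm [ 0.541 -0.448  0.058] [ 0.63  -0.366  0.074] [ 585.4 -406.8] [89.  82.4] 0.2
red 667 c [ 0.5691 -0.3402  0.0246] mm [ 0.516 -0.358  0.016] [ 0.63  -0.32   0.037] [ 572.7 -339.3] [115.2  35. ] 3.0
steel 538 c [ 0.441  -0.3479  0.023 ] mm [ 0.367 -0.358  0.011] [ 0.508 -0.334  0.034] [ 437.7 -347.1] [140.9  20.2] 2.9
line [ 0.06092689 -0.37475876] 0.36734402005151134 0.6299547546263571
pad 4930 c [0.5076 0.3726 0.0057] mm [0.36  0.2   0.003] [0.65  0.57  0.012] [505.  384.8] [289.9 369.5] 0.0
block 2127 c [0.7436 0.0133 0.1246] mm [ 0.704 -0.11   0.118] [0.781 0.149 0.13 ] [742.5  20.1] [ 56.5 258.5] 5.3
walls 3048 c [0.6358 0.0057 0.0946] mm [ 0.55  -0.108  0.089] [0.729 0.144 0.1  ] [636.1  10.8] [171.  252.4] 5.1
tag 98 c [0.7028 0.0874 0.1082] mm [0.698 0.073 0.077] [0.716 0.105 0.127] [706.8  88.7] [31.7 18.2] 89.0
orange 242 c [ 0.5049 -0.0735  0.0884] mm [ 0.458 -0.086  0.08 ] [ 0.553 -0.057  0.096] [505.9 -71.4] [96.2 26.9] 4.4
blue 90 c [ 0.4985 -0.0009  0.0895] mm [ 0.453 -0.015  0.08 ] [0.546 0.011 0.098] [499.7  -0.9] [93.9 24.5] 5.0
```

View pics/map.png

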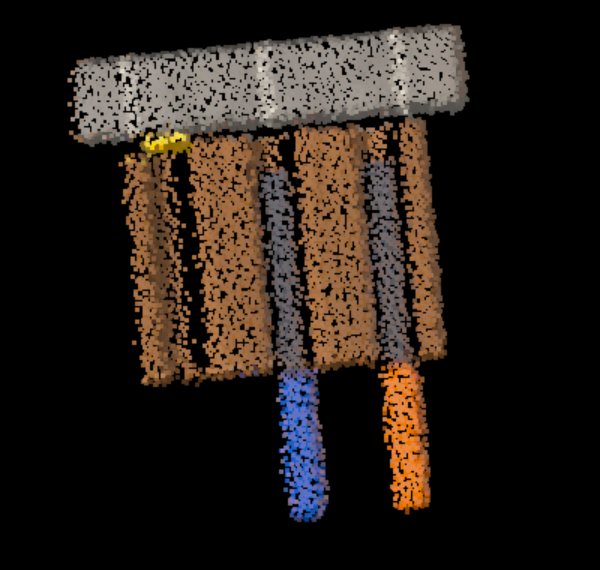

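The map shows the slot nearest the pad, at left, is empty, with the yellow tag at (167,143). The blue and orange tools fill the other two slots. I'll grip the shaft at about (0.487, -0.345), between the brass fitting and pot A.

Create go.py:
```python
import sys; from h import *
# usage: go.py x y z yawdeg  -> shares, wrapping turn chosen by sign as given (unwrapped difference)
def go(x,y,z,yaw):
    s=sense(); R=Ro.from_euler('xyz',s["orientation"]); p=R.inv().apply(np.array([x,y,z])-s["ee_pos"])
    r=(R.inv()*Ro.from_euler('xyz',[np.pi,0,np.radians(yaw)])).as_rotvec()
    print("t",round(s["t"],2),"at",s["ee_pos"].round(4),"rpy",np.degrees(s["orientation"]).round(2),"q1,q6",s["q"][[0,5]].round(2),"op",round(s["opening"],4),"gf",round(s["grasp_force"],1),"F",s["wrist_force"].round(1))
    print("shares",(p/.3).round(4),(r/np.pi).round(4),"dist mm",round(np.linalg.norm(p)*1e3),"deg",np.degrees(r).round(1))
if __name__=="__main__": go(*map(float,sys.argv[1:5]))
```

```text
(no output)
```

Request:
step_arm(
  rows=[
    [-0.9, -0.45, 0, 0, 0, 0.29],
    [-0.9, -0.45, 0, 0, 0, 0.29],
    [-0.9, -0.45, 0, 0, 0, 0.29],
    [-0.9, -0.45, 0, 0, 0, 0.29],
    [-0.9, -0.45, 0, 0, 0, 0.29],
  ],
  gripper=0.18,
)

```text
t: 0.72
ee_pos: [0.4001, 0.3586, 0.2421]
orientation: [-3.141, 0.0, 1.914]
wrist_force: [0.0, 0.6, -0.5]
opening: 0.0505
grasp_force: 0.0
```

```bash
python3 go.py .50 .10 .24 57
```

```text
t 0.72 at [0.4001 0.3586 0.2421] rpy [-1.7998e+02  2.0000e-02  1.0969e+02] q1,q6 [0.73 1.96] op 0.0505 gf 0.0 F [ 0.   0.6 -0.5]
shares [-0.9237  0.0231  0.0071] [-0.000e+00  1.000e-04  2.927e-01] dist mm 277 deg [-0.   0.  52.7]
```

Request:
step_arm(
  rows=[
    [-0.92, 0.02, 0, 0, 0, 0.29],
    [-0.92, 0.02, 0, 0, 0, 0.29],
    [-0.92, 0.02, 0, 0, 0, 0.29],
    [-0.92, 0.02, 0, 0, 0, 0.29],
    [-0.92, 0.02, 0, 0, 0, 0.29],
  ],
)

```text
t: 1.35
ee_pos: [0.4997, 0.1003, 0.242]
orientation: [3.142, 0.001, 1.001]
wrist_force: [0.2, 0.7, 0.9]
opening: 0.0504
grasp_force: 0.0
```

```bash
python3 go.py .49 -.19 .22 5;python3 go.py .487 -.345 .22 3.2
```

```text
t 1.35 at [0.4997 0.1003 0.242 ] rpy [1.800e+02 4.000e-02 5.734e+01] q1,q6 [0.2  2.34] op 0.0504 gf 0.0 F [0.2 0.7 0.9]
shares [-0.832   0.4951  0.074 ] [1.000e-04 2.000e-04 2.908e-01] dist mm 291 deg [ 0.   0.  52.3]
t 1.35 at [0.4997 0.1003 0.242 ] rpy [1.800e+02 4.000e-02 5.734e+01] q1,q6 [0.2  2.34] op 0.0504 gf 0.0 F [0.2 0.7 0.9]
shares [-1.2724  0.7655  0.0744] [1.000e-04 2.000e-04 3.008e-01] dist mm 446 deg [ 0.   0.  54.1]
```

Request:
step_arm(
  rows=[
    [-0.83, 0.5, 0.07, 0, 0, 0.29],
    [-0.83, 0.5, 0.07, 0, 0, 0.29],
    [-0.83, 0.5, 0.07, 0, 0, 0.29],
    [-0.83, 0.5, 0.07, 0, 0, 0.29],
    [-0.83, 0.5, 0.07, 0, 0, 0.29],
  ],
)

```text
t: 1.98
ee_pos: [0.4929, -0.1898, 0.2208]
orientation: [-3.142, 0.001, 0.091]
wrist_force: [0.4, -0.2, -0.2]
opening: 0.0503
grasp_force: 0.0
```

```bash
python3 go.py .487 -.345 .2 3.2
```

```text
t 1.98 at [ 0.4929 -0.1898  0.2208] rpy [-1.80e+02  4.00e-02  5.22e+00] q1,q6 [-0.37  2.68] op 0.0503 gf 0.0 F [ 0.4 -0.2 -0.2]
shares [-0.0666  0.5134  0.0692] [-0.      0.0002  0.0112] dist mm 157 deg [-0.  0.  2.]
```

Request:
step_arm(
  rows=[
    [-0.067, 0.513, 0.069, 0, 0, 0.011],
    [-0.067, 0.513, 0.069, 0, 0, 0.011],
    [-0.067, 0.513, 0.069, 0, 0, 0.011],
    [-0.067, 0.513, 0.069, 0, 0, 0.011],
  ],
)

```text
t: 2.48
ee_pos: [0.4879, -0.3444, 0.1994]
orientation: [-3.141, 0.001, 0.061]
wrist_force: [-0.1, -0.1, -0.4]
opening: 0.0503
grasp_force: 0.0
```

```bash
python3 - <<'E'
from h import *
a,P=cloud("wrist"); save("w1",a)
X=P.reshape(-1,3); hsv=cv2.cvtColor(a,cv2.COLOR_RGB2HSV).astype(int).reshape(-1,3); h,s,v=hsv.T; x,y,z=X.T
rd=((h<5)|(h>172))&(s>170)&(z>.015)&(z<.04)
st=(s<60)&(v>110)&(z<.04)&(z>.012)&(abs(y+.345)<.03)&(x<.53)
for n,m in (("red",rd),("steel",st),("brass",(z>.035)&(z<.05)&(abs(x-.445)<.03)&(abs(y+.312)<.025)),("cane",(h>8)&(h<25)&(v>110)&(z>.008)&(z<.03)&(y<-.365)&(x<.53))):
    q=X[m]; print(n,len(q))
    if len(q)>20:
        r=cv2.minAreaRect(q[:,:2].astype(np.float32)*1000);print(q.mean(0).round(4),np.percentile(q,2,0).round(3),np.percentile(q,98,0).round(3),np.round(r[0],1),np.round(r[1],1),round(r[2],1))
E
python3 go.py .487 -.345 .1 3.2
```

```text
red 71
[ 0.6014 -0.3392  0.0245] [ 0.547 -0.357  0.022] [ 0.628 -0.323  0.027] [ 582.3 -339.9] [92.1 31.1] 2.9
steel 2476
[ 0.4484 -0.347   0.0232] [ 0.38  -0.357  0.017] [ 0.506 -0.336  0.026] [ 439.  -347.7] [137.5  19.9] 3.0
brass 87
[ 0.4548 -0.3137  0.0402] [ 0.448 -0.322  0.036] [ 0.457 -0.303  0.045] [ 453.2 -312.8] [21.3  9. ] 79.4
cane 1265
[ 0.4616 -0.406   0.0162] [ 0.375 -0.412  0.013] [ 0.514 -0.395  0.019] [ 427.  -522.7] [278.7 144.7] 82.4
t 2.52 at [ 0.4881 -0.3429  0.1997] rpy [-1.7992e+02  7.0000e-02  3.5600e+00] q1,q6 [-0.61  2.47] op 0.0505 gf 0.0 F [-0.1  0.4  0. ]
shares [-0.0037  0.0071  0.3323] [-0.0004  0.0004  0.002 ] dist mm 100 deg [-0.1  0.1  0.4]
```

View pics/w1.png

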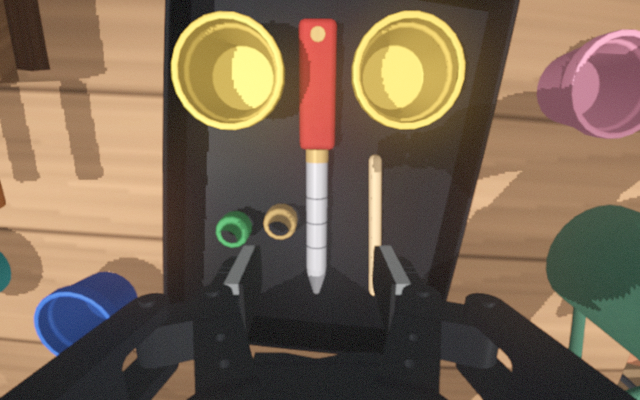

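The wrist view shows the shaft at (316,220), the brass fitting at (281,221) and the cane at (375,225), all in line with the earlier measurements. The fingers go down between the brass fitting and the pots.

Request:
step_arm(
  rows=[
    [-0.004, 0.007, 0.2, 0, 0, 0.002],
    [-0.004, 0.007, 0.35, 0, 0, 0.002],
    [-0.004, 0.007, 0.45, 0, 0, 0.002],
    [-0.004, 0.007, 0.47, 0, 0, 0.002],
    [-0.004, 0.007, 0.47, 0, 0, 0.002],
  ],
)

```text
t: 3.15
ee_pos: [0.4882, -0.344, 0.0603]
orientation: [3.142, -0.0, 0.059]
wrist_force: [0.2, 0.1, 0.3]
opening: 0.0504
grasp_force: 0.0
```

```bash
python3 go.py .487 -.345 .019 3.2
```

```text
t 3.15 at [ 0.4882 -0.344   0.0603] rpy [ 1.80e+02 -2.00e-02  3.37e+00] q1,q6 [-0.61  2.47] op 0.0504 gf 0.0 F [0.2 0.1 0.3]
shares [-0.0042  0.0031  0.1377] [ 0.     -0.0001  0.0009] dist mm 41 deg [ 0.  -0.   0.2]
```

Request:
step_arm(
  rows=[
    [0, 0.003, 0.07, 0, 0, 0],
    [0, 0.003, 0.12, 0, 0, 0],
    [0, 0.003, 0.137, 0, 0, 0],
    [0, 0.003, 0.137, 0, 0, 0],
  ],
)

```text
t: 3.65
ee_pos: [0.4879, -0.3455, 0.0187]
orientation: [-3.142, 0.0, 0.058]
wrist_force: [0.1, 0.5, -0.3]
opening: 0.0504
grasp_force: 0.0
```

Request:
step_arm(
  rows=[
    [0, 0, 0, 0, 0, 0],
    [0, 0, 0, 0, 0, 0],
    [0, 0, 0, 0, 0, 0],
    [0, 0, 0, 0, 0, 0],
  ],
  gripper=-1,
)

```text
t: 4.15
ee_pos: [0.4883, -0.3458, 0.0194]
orientation: [3.141, -0.001, 0.058]
wrist_force: [-0.7, 2.0, 6.3]
opening: 0.0178
grasp_force: 58.8
```

Request:
step_arm(
  rows=[
    [0, 0, -0.02, 0, 0, 0],
    [0, 0, -0.05, 0, 0, 0],
    [0, 0, -0.1, 0, 0, 0],
    [0, 0, -0.15, 0, 0, 0],
    [0, 0, -0.15, 0, 0, 0],
  ],
)

```text
t: 4.78
ee_pos: [0.4891, -0.3465, 0.0656]
orientation: [3.139, -0.003, 0.058]
wrist_force: [-0.3, -0.6, -1.6]
opening: 0.0175
grasp_force: 58.7
```

```bash
cat > look.py <<'E'
import sys; from h import *
# dibber in a camera: fit the red+steel cloud above zlo
def look(name,x0,x1,y0,y1,z0,z1,tag=None):
    a,P=cloud(name)
    if tag: save(tag,a)
    X=P.reshape(-1,3); h,s,v=cv2.cvtColor(a,cv2.COLOR_RGB2HSV).astype(int).reshape(-1,3).T; x,y,z=X.T
    b=(x>x0)&(x<x1)&(y>y0)&(y<y1)&(z>z0)&(z<z1)
    for n,m in (("red",((h<5)|(h>172))&(s>170)&b),("steel",(s<60)&(v>100)&b)):
        q=X[m]; print(name,n,len(q))
        if len(q)>20:
            r=cv2.minAreaRect(q[:,:2].astype(np.float32)*1000);print(" mean",q.mean(0).round(4),np.percentile(q,2,0).round(3),np.percentile(q,98,0).round(3),"rect",np.round(r[0],1),np.round(r[1],1),round(r[2],1))
if __name__=="__main__": look(sys.argv[1],*map(float,sys.argv[2:8]),*sys.argv[8:])
E
for c in scene side; do python3 look.py $c .33 .66 -.46 -.23 .03 .1;done; python3 go.py .487 -.345 .2 3
```

```text
scene red 360
 mean [ 0.5761 -0.343   0.0709] [ 0.525 -0.359  0.063] [ 0.63  -0.326  0.078] rect [ 576.7 -341.3] [111.   33.5] 3.2
scene steel 61
 mean [ 0.4391 -0.3522  0.0679] [ 0.376 -0.36   0.06 ] [ 0.506 -0.341  0.073] rect [ 440.6 -350.6] [132.2  16.5] 3.1
side red 305
 mean [ 0.5822 -0.3438  0.069 ] [ 0.541 -0.357  0.057] [ 0.624 -0.325  0.075] rect [ 572.1 -342.8] [111.2  31.7] 6.3
side steel 279
 mean [ 0.4306 -0.351   0.068 ] [ 0.373 -0.36   0.059] [ 0.481 -0.335  0.078] rect [ 429.1 -354.7] [119.6  31.4] 9.8
t 4.88 at [ 0.488  -0.3456  0.0638] rpy [ 1.7998e+02 -3.0000e-02  3.3100e+00] q1,q6 [-0.62  2.47] op 0.0177 gf 58.7 F [ 0.1 -0.9 -2.2]
shares [-0.0028 -0.0021 -0.4539] [ 0.0001 -0.0002  0.0017] dist mm 136 deg [ 0.  -0.   0.3]
```

It's lifted level. Raising it, and finding the pad corners for the drop.

Request:
step_arm(
  rows=[
    [0, 0, -0.2, 0, 0, 0],
    [0, 0, -0.38, 0, 0, 0],
    [0, 0, -0.5, 0, 0, 0],
    [0, 0, -0.54, 0, 0, 0],
  ],
)

```text
t: 5.38
ee_pos: [0.4886, -0.3461, 0.2274]
orientation: [3.14, -0.002, 0.058]
wrist_force: [0.5, 0.2, -2.1]
opening: 0.0177
grasp_force: 59.1
```

```bash
python3 - <<'E'
from h import *
P=np.load("Ps.npy")
for u,v in ((438,114),(490,150),(439,194),(389,158)): print(P[v,u].round(3))
E
python3 go.py .46 -.08 .22 50
```

```text
[0.383 0.511 0.005]
[0.622 0.521 0.005]
[0.628 0.245 0.012]
[0.404 0.232 0.003]
t 5.38 at [ 0.4886 -0.3461  0.2274] rpy [ 1.7989e+02 -1.4000e-01  3.3100e+00] q1,q6 [-0.62  2.47] op 0.0177 gf 59.1 F [ 0.5  0.2 -2.1]
shares [-0.0441 -0.8912  0.0228] [ 0.0009 -0.0005 -0.2594] dist mm 268 deg [  0.2  -0.1 -46.7]
```

Request:
step_arm(
  rows=[
    [0, -0.2, 0, 0, 0, -0.05],
    [-0.01, -0.4, 0, 0, 0, -0.11],
    [-0.03, -0.6, 0, 0, 0, -0.17],
    [-0.04, -0.77, 0, 0, 0, -0.22],
    [-0.04, -0.89, 0, 0, 0, -0.26],
  ],
)

```text
t: 6.0
ee_pos: [0.4586, -0.0775, 0.2236]
orientation: [-3.139, 0.001, 0.88]
wrist_force: [1.3, -0.5, -2.3]
opening: 0.0176
grasp_force: 59.4
```

```bash
python3 go.py .47 .17 .22 88
```

```text
t 6.0 at [ 0.4586 -0.0775  0.2236] rpy [-1.7983e+02  8.0000e-02  5.0430e+01] q1,q6 [-0.17  2.09] op 0.0176 gf 59.4 F [ 1.3 -0.5 -2.3]
shares [ 0.6601 -0.4962  0.0125] [-1.000e-03  1.000e-04 -2.087e-01] dist mm 248 deg [ -0.2   0.  -37.6]
```

Request:
step_arm(
  rows=[
    [0.13, -0.1, 0, 0, 0, -0.05],
    [0.28, -0.2, 0, 0, 0, -0.1],
    [0.42, -0.32, 0, 0, 0, -0.15],
    [0.56, -0.42, 0, 0, 0, -0.19],
    [0.66, -0.5, 0, 0, 0, -0.21],
  ],
)

```text
t: 6.62
ee_pos: [0.4712, 0.1703, 0.2235]
orientation: [-3.139, 0.001, 1.538]
wrist_force: [0.5, -1.2, -0.9]
opening: 0.0175
grasp_force: 59.4
```

```bash
python3 go.py .507 .368 .15 90
```

```text
t 6.62 at [0.4712 0.1703 0.2235] rpy [-1.7985e+02  5.0000e-02  8.8140e+01] q1,q6 [0.35 1.95] op 0.0175 gf 59.4 F [ 0.5 -1.2 -0.9]
shares [0.6628 0.0986 0.2441] [-0.0009  0.0003 -0.0103] dist mm 214 deg [-0.2  0.  -1.9]
```

Request:
step_arm(
  rows=[
    [0.18, 0.03, 0.05, 0, 0, -0.003],
    [0.37, 0.06, 0.12, 0, 0, -0.006],
    [0.54, 0.08, 0.19, 0, 0, -0.01],
    [0.66, 0.1, 0.24, 0, 0, -0.01],
    [0.66, 0.1, 0.24, 0, 0, -0.01],
  ],
)

```text
t: 7.25
ee_pos: [0.5077, 0.3665, 0.1492]
orientation: [-3.137, 0.003, 1.569]
wrist_force: [-0.2, -0.8, -1.3]
opening: 0.0181
grasp_force: 59.4
```

```bash
for c in scene side; do python3 look.py $c .40 .62 .2 .56 .08 .25;done; python3 go.py .507 .368 .05 90
```

```text
scene red 102
 mean [0.5139 0.462  0.1566] [0.496 0.372 0.147] [0.544 0.497 0.231] rect [522.4 427.6] [ 34.1 149. ] 12.3
scene steel 164
 mean [0.5109 0.313  0.1561] [0.5   0.253 0.145] [0.554 0.37  0.237] rect [526.5 329.8] [108.1 128. ] 26.8
side red 45
 mean [0.5    0.4341 0.1656] [0.468 0.351 0.151] [0.517 0.503 0.238] rect [500.3 427.6] [159.9  45.6] 79.0
side steel 156
 mean [0.5004 0.3146 0.1591] [0.454 0.255 0.145] [0.519 0.371 0.24 ] rect [502.5 321.4] [ 66.2 132.4] 26.1
t 7.35 at [0.5083 0.3644 0.1514] rpy [-1.7983e+02  1.5000e-01  8.9740e+01] q1,q6 [0.62 2.2 ] op 0.0174 gf 59.4 F [ 0.4 -0.  -1.5]
shares [ 0.0127 -0.0033  0.3379] [-0.0009  0.0008 -0.0014] dist mm 101 deg [-0.2  0.1 -0.3]
```

Request:
step_arm(
  rows=[
    [0, 0, 0.12, 0, 0, 0],
    [0, 0, 0.24, 0, 0, 0],
    [0, 0, 0.33, 0, 0, 0],
    [0, 0, 0.36, 0, 0, 0],
    [0, 0, 0.36, 0, 0, 0],
  ],
)

```text
t: 7.98
ee_pos: [0.5095, 0.3644, 0.0456]
orientation: [-3.141, 0.0, 1.565]
wrist_force: [0.1, -0.4, -1.1]
opening: 0.0179
grasp_force: 59.4
```

```bash
python3 go.py .507 .366 .020 90
```

```text
t 7.97 at [0.5095 0.3644 0.0456] rpy [-1.7997e+02  2.0000e-02  8.9660e+01] q1,q6 [0.62 2.2 ] op 0.0179 gf 59.4 F [ 0.1 -0.4 -1.1]
shares [ 0.0053 -0.0082  0.0855] [-0.0001  0.0001 -0.0019] dist mm 26 deg [-0.   0.  -0.3]
```

Request:
step_arm(
  rows=[
    [0, 0, 0.04, 0, 0, 0],
    [0, 0, 0.065, 0, 0, 0],
    [0, 0, 0.08, 0, 0, 0],
    [0, 0, 0.086, 0, 0, 0],
    [0, 0, 0.086, 0, 0, 0],
  ],
)

```text
t: 8.6
ee_pos: [0.5095, 0.3653, 0.0197]
orientation: [-3.142, 0.0, 1.566]
wrist_force: [-0.3, -0.0, -1.9]
opening: 0.0178
grasp_force: 59.4
```

```bash
for c in scene side; do python3 look.py $c .40 .62 .2 .56 .01 .05;done; python3 go.py .507 .366 .020 90
```

```text
scene red 99
 mean [0.515  0.4624 0.0244] [0.499 0.405 0.018] [0.526 0.497 0.033] rect [514.1 451.2] [ 30.8 103.8] 5.1
scene steel 132
 mean [0.5108 0.3101 0.0233] [0.501 0.252 0.015] [0.519 0.371 0.036] rect [512.1 310.4] [ 21.5 129.4] 1.5
side red 45
 mean [0.5029 0.4617 0.0258] [0.493 0.398 0.02 ] [0.52 0.5  0.03] rect [505.7 448.4] [104.7  28.3] 88.7
side steel 128
 mean [0.5052 0.3128 0.0246] [0.494 0.251 0.015] [0.519 0.378 0.039] rect [509.3 317.7] [ 28.5 141.9] 3.9
t 8.7 at [0.5096 0.3654 0.0199] rpy [ 1.7999e+02 -1.0000e-02  8.9710e+01] q1,q6 [0.62 2.2 ] op 0.0177 gf 59.4 F [-0.3  0.2 -1.5]
shares [ 0.002  -0.0088 -0.0004] [ 0.0001 -0.0001 -0.0016] dist mm 3 deg [ 0.  -0.  -0.3]
```

Request:
step_arm(
  rows=[
    [0, 0, 0.004, 0, 0, 0],
    [0, 0, 0.007, 0, 0, 0],
    [0, 0, 0.007, 0, 0, 0],
  ],
)

```text
t: 9.07
ee_pos: [0.5097, 0.3654, 0.0184]
orientation: [3.141, -0.0, 1.566]
wrist_force: [-1.8, -1.6, 4.9]
opening: 0.0176
grasp_force: 60.2
```

Request:
step_arm(
  rows=[
    [0, 0, 0, 0, 0, 0],
    [0, 0, 0, 0, 0, 0],
    [0, 0, 0, 0, 0, 0],
    [0, 0, 0, 0, 0, 0],
  ],
  gripper=0.3,
)

```text
t: 9.57
ee_pos: [0.5095, 0.3652, 0.0175]
orientation: [-3.142, 0.0, 1.566]
wrist_force: [0.7, 0.0, 0.8]
opening: 0.0552
grasp_force: 0.0
```

Request:
step_arm(
  rows=[
    [0, 0, -0.05, 0, 0, 0],
    [0, 0, -0.2, 0, 0, 0],
    [0, 0, -0.4, 0, 0, 0],
    [0, 0, -0.5, 0, 0, 0],
    [0, 0, -0.5, 0, 0, 0],
  ],
)

```text
t: 10.2
ee_pos: [0.5115, 0.3667, 0.1722]
orientation: [3.136, -0.004, 1.566]
wrist_force: [0.3, 0.5, -0.0]
opening: 0.0557
grasp_force: 0.0
```

```bash
python3 look.py wrist .38 .64 .2 .56 .01 .05 w2; for c in scene side; do python3 look.py $c .40 .62 .2 .56 .01 .05;done; python3 go.py .507 .366 .020 90
```

```text
wrist red 2643
 mean [0.511  0.4599 0.0244] [0.497 0.404 0.022] [0.525 0.502 0.026] rect [510.9 450.4] [106.3  29.9] 89.0
wrist steel 2748
 mean [0.5099 0.3246 0.0227] [0.501 0.255 0.018] [0.519 0.381 0.026] rect [509.7 314.3] [ 19.3 138. ] 0.1
scene red 175
 mean [0.514  0.4448 0.0223] [0.499 0.399 0.014] [0.527 0.493 0.03 ] rect [512.2 448.7] [106.   31.3] 89.0
scene steel 175
 mean [0.512  0.3194 0.0207] [0.502 0.254 0.013] [0.52  0.383 0.03 ] rect [510.1 317.1] [136.9  20.3] 89.4
side red 166
 mean [0.5043 0.446  0.0237] [0.491 0.398 0.016] [0.521 0.497 0.031] rect [505.8 448.7] [115.  32.] 89.0
side steel 147
 mean [0.5049 0.3179 0.0216] [0.497 0.253 0.014] [0.515 0.384 0.028] rect [505.3 316.5] [137.3  19.3] 87.7
t 10.35 at [0.509  0.3649 0.1671] rpy [-1.7995e+02  4.0000e-02  8.9710e+01] q1,q6 [0.62 2.2 ] op 0.0559 gf 0.0 F [ 0.1  0.7 -0.9]
shares [ 0.0041 -0.0062  0.4903] [-0.0003  0.0002 -0.0016] dist mm 147 deg [-0.   0.  -0.3]
```

View pics/w2.png

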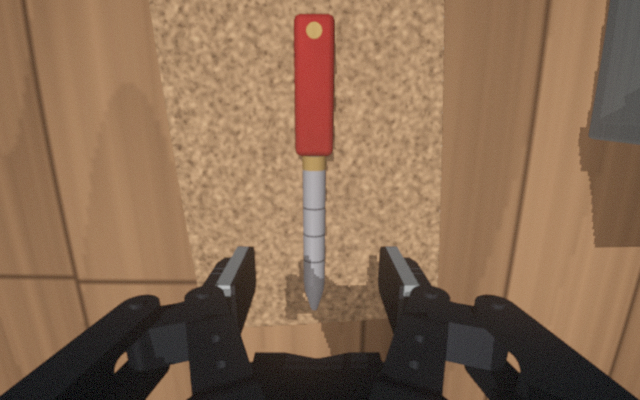

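The dibber lies flat on the cork, wholly inside it: tip at (314,305), pad edge at about row 322, handle from (314,15) to (314,155). Next I take it by the handle, 28 mm behind the junction.

```bash
python3 go.py .5105 .424 .05 89.5
```

```text
t 10.35 at [0.509  0.3649 0.1671] rpy [-1.7995e+02  4.0000e-02  8.9710e+01] q1,q6 [0.62 2.2 ] op 0.0559 gf 0.0 F [ 0.1  0.7 -0.9]
shares [0.1974 0.0044 0.3902] [-0.0003  0.0002  0.0012] dist mm 131 deg [-0.   0.   0.2]
```

Request:
step_arm(
  rows=[
    [0.1, 0.004, 0.1, 0, 0, 0],
    [0.197, 0.004, 0.22, 0, 0, 0],
    [0.197, 0.004, 0.33, 0, 0, 0],
    [0.197, 0.004, 0.39, 0, 0, 0],
    [0.197, 0.004, 0.39, 0, 0, 0],
  ],
)

```text
t: 10.98
ee_pos: [0.5096, 0.4229, 0.0484]
orientation: [-3.138, 0.003, 1.565]
wrist_force: [0.1, -0.3, 0.3]
opening: 0.0557
grasp_force: 0.0
```

```bash
python3 go.py .5105 .424 .0185 89.5
```

```text
t 10.97 at [0.5096 0.4229 0.0484] rpy [-1.7981e+02  1.7000e-01  8.9690e+01] q1,q6 [0.69 2.27] op 0.0557 gf 0.0 F [ 0.1 -0.3  0.3]
shares [0.0041 0.0034 0.0997] [-0.0011  0.0009  0.0011] dist mm 30 deg [-0.2  0.2  0.2]
```

Request:
step_arm(
  rows=[
    [0.004, 0.003, 0.04, 0, 0, 0],
    [0.004, 0.003, 0.08, 0, 0, 0],
    [0.004, 0.003, 0.098, 0, 0, 0],
    [0.004, 0.003, 0.098, 0, 0, 0],
  ],
)

```text
t: 11.48
ee_pos: [0.5116, 0.4252, 0.0208]
orientation: [-3.141, 0.001, 1.566]
wrist_force: [-0.9, 0.3, 1.1]
opening: 0.0552
grasp_force: 0.0
```

Request:
step_arm(
  rows=[
    [0, 0, 0, 0, 0, 0],
    [0, 0, 0, 0, 0, 0],
    [0, 0, 0, 0, 0, 0],
    [0, 0, 0, 0, 0, 0],
  ],
  gripper=-1,
)

```text
t: 11.98
ee_pos: [0.5124, 0.426, 0.022]
orientation: [3.141, -0.001, 1.566]
wrist_force: [-0.2, -0.9, 6.5]
opening: 0.0304
grasp_force: 60.3
```

Request:
step_arm(
  rows=[
    [0, 0, -0.03, 0, 0, 0],
    [0, 0, -0.08, 0, 0, 0],
    [0, 0, -0.2, 0, 0, 0],
    [0, 0, -0.3, 0, 0, 0],
    [0, 0, -0.3, 0, 0, 0],
  ],
)

```text
t: 12.6
ee_pos: [0.5137, 0.427, 0.1148]
orientation: [3.137, -0.004, 1.566]
wrist_force: [0.5, 0.0, -2.1]
opening: 0.0304
grasp_force: 59.6
```

```bash
for c in scene side; do python3 look.py $c .45 .57 .2 .56 .05 .18;done; python3 go.py .5 .424 .22 89.5
```

```text
scene red 91
 mean [0.5149 0.4273 0.1176] [0.499 0.398 0.108] [0.542 0.485 0.164] rect [521.5 442. ] [91.1 44.4] 73.0
scene steel 167
 mean [0.5142 0.3205 0.113 ] [0.505 0.255 0.105] [0.522 0.383 0.121] rect [512.8 334.3] [ 25.2 166.7] 3.7
side red 94
 mean [0.5106 0.4289 0.115 ] [0.495 0.397 0.108] [0.526 0.498 0.121] rect [510.4 446.2] [102.4  57.2] 67.7
side steel 163
 mean [0.5051 0.3234 0.1133] [0.49  0.253 0.106] [0.53  0.417 0.137] rect [500.4 335.2] [172.9  42.3] 82.8
t 12.7 at [0.5118 0.4255 0.1112] rpy [ 1.7999e+02 -1.0000e-02  8.9710e+01] q1,q6 [0.69 2.27] op 0.0306 gf 59.6 F [-0.1  0.2 -2.4]
shares [-0.0051 -0.0393 -0.3627] [ 0.     -0.0001  0.0012] dist mm 109 deg [ 0.  -0.   0.2]
```

```bash
python3 go.py .50 .26 .22 137
```

```text
t 12.7 at [0.5118 0.4255 0.1112] rpy [ 1.7999e+02 -1.0000e-02  8.9710e+01] q1,q6 [0.69 2.27] op 0.0306 gf 59.6 F [-0.1  0.2 -2.4]
shares [-0.5518 -0.0365 -0.3628] [ 1.000e-04 -0.000e+00 -2.627e-01] dist mm 198 deg [  0.   -0.  -47.3]
```

Request:
step_arm(
  rows=[
    [-0.06, 0, -0.12, 0, 0, -0.04],
    [-0.18, 0, -0.22, 0, 0, -0.1],
    [-0.32, -0.02, -0.3, 0, 0, -0.16],
    [-0.45, -0.03, -0.35, 0, 0, -0.21],
    [-0.55, -0.035, -0.36, 0, 0, -0.25],
  ],
)

```text
t: 13.32
ee_pos: [0.5, 0.2589, 0.2188]
orientation: [-3.141, -0.0, 2.355]
wrist_force: [1.6, -0.7, -2.3]
opening: 0.0303
grasp_force: 59.9
```

```bash
python3 go.py .5156 .0697 .20 185.2
```

```text
t 13.32 at [0.5    0.2589 0.2188] rpy [-1.7994e+02 -1.0000e-02  1.3494e+02] q1,q6 [0.48 1.26] op 0.0303 gf 59.9 F [ 1.6 -0.7 -2.3]
shares [-0.4834 -0.4086  0.0631] [-3.000e-04 -2.000e-04 -2.792e-01] dist mm 191 deg [ -0.1  -0.  -50.3]
```

Request:
step_arm(
  rows=[
    [-0.09, -0.08, 0.01, 0, 0, -0.05],
    [-0.2, -0.17, 0.02, 0, 0, -0.11],
    [-0.31, -0.26, 0.04, 0, 0, -0.17],
    [-0.41, -0.35, 0.06, 0, 0, -0.23],
    [-0.483, -0.409, 0.063, 0, 0, -0.279],
  ],
)

```text
t: 13.95
ee_pos: [0.5135, 0.0693, 0.1981]
orientation: [-3.141, -0.004, -3.051]
wrist_force: [-0.4, 0.8, -1.3]
opening: 0.0302
grasp_force: 59.9
```

Request:
step_arm(
  rows=[
    [0, 0, 0, 0, 0, 0],
    [0, 0, 0, 0, 0, 0],
  ],
)

```text
t: 14.2
ee_pos: [0.5146, 0.0715, 0.1993]
orientation: [3.141, -0.002, -3.057]
wrist_force: [0.4, 0.4, -1.7]
opening: 0.0302
grasp_force: 59.8
```

```bash
python3 - <<'E'
from h import *
for n in ("wrist","side","scene"):
    a,P=cloud(n); X=P.reshape(-1,3); np.savez(f"c_{n}",a=a,P=P); h,s,v=cv2.cvtColor(a,cv2.COLOR_RGB2HSV).astype(int).reshape(-1,3).T; x,y,z=X.T
    if n!="scene": save("slot_"+n,a)
    for k,m in dict(red=((h<5)|(h>172))&(s>170)&(z>.16)&(z<.25),steel=(s<60)&(v>100)&(z>.175)&(z<.22)&(x>.53)&(x<.72)&(abs(y-.08)<.04),
        wallL=(z>.09)&(z<.1)&(x>.56)&(x<.69)&(y>.09)&(y<.13),wallR=(z>.09)&(z<.1)&(x>.56)&(x<.69)&(y>.02)&(y<.075),tag=(h>20)&(h<33)&(s>170)&(z>.07)&(y>.05)&(y<.15),
        blue=(h>108)&(h<125)&(s>120)&(z>.08)&(z<.1)&(abs(y)<.05)).items():
        q=X[m]
        if len(q)<15: print(n,k,len(q)); continue
        r=cv2.minAreaRect(q[:,:2].astype(np.float32)*1000); print(n,k,len(q),q.mean(0).round(4),np.percentile(q,2,0).round(3),np.percentile(q,98,0).round(3),"rect",np.round(r[0],1),np.round(r[1],1),round(r[2],1))
E
python3 go.py .5156 .0697 .0865 185.2
```

```text
wrist red 5150 [0.5121 0.0696 0.2017] [0.45  0.053 0.2  ] [0.54  0.085 0.203] rect [488.9  69. ] [107.4  31.5] 3.8
wrist steel 227 [0.553  0.0737 0.1995] [0.544 0.065 0.195] [0.561 0.083 0.202] rect [552.2  74.1] [19.2 18.1] 89.3
wrist wallL 494 [0.6258 0.1038 0.0955] [0.597 0.097 0.094] [0.641 0.11  0.097] rect [617.4 102.3] [51.8 13.7] 4.7
wrist wallR 717 [0.6305 0.0509 0.0957] [0.601 0.04  0.094] [0.645 0.062 0.097] rect [602.9  43.2] [92.9 25.8] 14.2
wrist tag 1
wrist blue 3439 [ 0.5015 -0.0013  0.0904] [ 0.459 -0.014  0.088] [0.546 0.011 0.092] rect [503.   -1.4] [92.5 22.4] 5.4
side red 276 [0.4735 0.0638 0.1994] [0.433 0.051 0.187] [0.535 0.086 0.206] rect [485.9  67.9] [ 58.5 109.5] 75.0
side steel 200 [0.6198 0.0755 0.1976] [0.562 0.066 0.188] [0.684 0.086 0.204] rect [623.8  77.4] [135.4  18.2] 3.9
side wallL 151 [0.6241 0.1021 0.0952] [0.562 0.092 0.091] [0.687 0.115 0.099] rect [624.9 102.7] [128.5  19.6] 5.4
side wallR 385 [0.6247 0.0441 0.0951] [0.564 0.022 0.09 ] [0.687 0.069 0.099] rect [624.4  45.6] [131.3  44.9] 4.4
side tag 89 [0.6935 0.0881 0.1096] [0.448 0.069 0.
[... 293 characters left out ...]
cene steel 266 [0.6241 0.076  0.1982] [0.56  0.066 0.189] [0.689 0.088 0.206] rect [624.7  77.8] [136.5  21.2] 4.2
scene wallL 156 [0.6283 0.1014 0.0947] [0.566 0.092 0.09 ] [0.686 0.113 0.1  ] rect [624.8 100.6] [127.4  17.9] 5.2
scene wallR 424 [0.6265 0.0444 0.0949] [0.564 0.024 0.091] [0.687 0.067 0.099] rect [625.2  44.1] [133.   42.8] 5.2
scene tag 14
scene blue 48 [ 0.4878 -0.0049  0.0898] [ 0.464 -0.012  0.084] [0.519 0.002 0.095] rect [491.4  -4.5] [58.3 14.8] 7.8
t 14.35 at [0.5151 0.0722 0.2   ] rpy [ 1.7999e+02 -3.0000e-02 -1.7504e+02] q1,q6 [0.14 0.05] op 0.0304 gf 59.8 F [ 0.5  0.3 -1.3]
shares [-0.0013 -0.0084  0.3782] [ 0.0001 -0.0002 -0.0013] dist mm 113 deg [ 0.  -0.  -0.2]
```

View pics/slot_side.png

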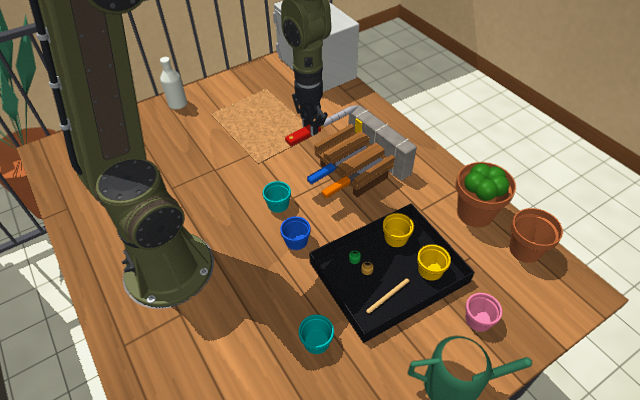

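The side view shows the dibber level over the tagged slot: handle at (297,135), shaft towards (350,110). Everything else is where it was. The numbers ask for a turn of about 1.3° and a 1 mm correction, then lowering to just above the walls.

Request:
step_arm(
  rows=[
    [-0.005, -0.003, 0.05, 0, 0, -0.007],
    [-0.005, -0.003, 0.15, 0, 0, -0.007],
    [-0.005, -0.003, 0.24, 0, 0, -0.007],
    [-0.005, -0.003, 0.28, 0, 0, -0.007],
    [-0.005, -0.003, 0.28, 0, 0, -0.007],
  ],
)

```text
t: 14.98
ee_pos: [0.5161, 0.0706, 0.1153]
orientation: [-3.142, -0.002, -3.033]
wrist_force: [0.2, -0.4, -1.7]
opening: 0.03
grasp_force: 59.8
```

Request:
step_arm(
  rows=[
    [0, 0, 0, 0, 0, 0],
  ],
)

```text
t: 15.1
ee_pos: [0.5176, 0.0707, 0.1171]
orientation: [3.142, 0.001, -3.033]
wrist_force: [0.2, -0.3, -2.0]
opening: 0.0303
grasp_force: 59.8
```

```bash
cat > slot.py <<'E'
from h import *
import sys
z0,z1=map(float,sys.argv[1:3])
s=sense();print(s["t"],s["ee_pos"].round(4),np.degrees(s["orientation"]).round(2),s["wrist_force"].round(1),s["opening"])
for n in ("wrist","side","scene"):
    a,P=cloud(n); X=P.reshape(-1,3); save("s_"+n,a); h,s,v=cv2.cvtColor(a,cv2.COLOR_RGB2HSV).astype(int).reshape(-1,3).T; x,y,z=X.T
    for k,m in dict(red=((h<5)|(h>172))&(s>170)&(z>z0)&(z<z1)&(y>.03),steel=(s<60)&(v>90)&(z>z0)&(z<z1)&(x>.53)&(x<.70)&(abs(y-.08)<.025),
        wallL=(z>.09)&(z<.1)&(x>.56)&(x<.69)&(y>.093)&(y<.13)&(h>5)&(h<22)&(s>70),wallR=(z>.09)&(z<.1)&(x>.56)&(x<.69)&(y>.02)&(y<.068)&(h>5)&(h<22)&(s>70)).items():
        q=X[m]
        if len(q)<15: print(n,k,len(q)); continue
        r=cv2.minAreaRect(q[:,:2].astype(np.float32)*1000); print(n,k,len(q),q.mean(0).round(4),np.percentile(q,2,0).round(3),np.percentile(q,98,0).round(3),"rect",np.round(r[0],1),np.round(r[1],1),round(r[2],1))
E
python3 slot.py .1 .14
```

```text
15.1 [0.5176 0.0707 0.1171] [ 1.800e+02  8.000e-02 -1.738e+02] [ 0.2 -0.3 -2. ] 0.030325390240423786
wrist red 4897 [0.5146 0.0675 0.1195] [0.45  0.05  0.117] [0.544 0.085 0.121] rect [492.1  67.5] [107.2  31.2] 5.7
wrist steel 147 [0.5609 0.0741 0.1171] [0.559 0.065 0.113] [0.564 0.084 0.121] rect [561.3  74.2] [ 5.7 19.1] 2.8
wrist wallL 374 [0.5689 0.0975 0.0956] [0.561 0.093 0.095] [0.575 0.102 0.097] rect [567.7  97.6] [15.7 10.1] 4.9
wrist wallR 501 [0.5722 0.0551 0.0956] [0.561 0.05  0.094] [0.58  0.06  0.097] rect [572.4  54.5] [24.5 11.1] 6.3
side red 243 [0.4759 0.0627 0.1172] [0.436 0.049 0.106] [0.536 0.084 0.124] rect [486.8  67.3] [107.3  35.9] 7.0
side steel 185 [0.6256 0.0769 0.1158] [0.567 0.067 0.106] [0.685 0.088 0.123] rect [625.4  78.9] [130.8  18.7] 5.8
side wallL 18 [0.6499 0.1117 0.0955] [0.605 0.107 0.092] [0.688 0.115 0.098] rect [645.9 112.6] [86.2  7.4] 5.1
side wallR 375 [0.6224 0.0437 0.0953] [0.562 0.022 0.091] [0.687 0.065 0.099] rect [624.7  45.5] [131.3  43.1] 4.7
scene red 75 [0.4958 0.0669 0.1194] [0.444 0.05  0.113] [0.545 0.083 0.126] rect [494.4  67.2] [102.7  29.3] 5.9
scene steel 255 [0.6258 0.0772 0.1156] [0.563 0.065 0.106] [0.691 0.09  0.123] rect [627.8  78.3] [137.3  25. ] 5.0
scene wallL 89 [0.6292 0.1051 0.095 ] [0.564 0.097 0.091] [0.689 0.114 0.099] rect [625.2 106. ] [129.2  14.4] 3.1
scene wallR 431 [0.6263 0.0438 0.0949] [0.562 0.023 0.09 ] [0.687 0.065 0.1  ] rect [625.4  43.6] [131.4  43. ] 3.4
```

View pics/s_wrist.png

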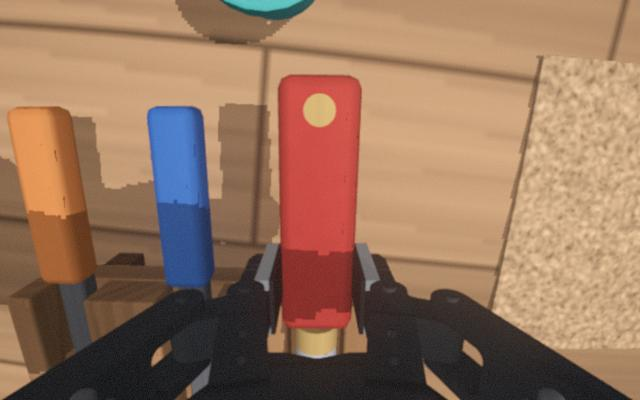

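The wrist view shows the handle centred between the pads, with its front edge at row 325, and the slot mouth just beyond at (315,345). I'll compare handle front and rack front within the same camera clouds.

```bash
python3 - <<'E'
from h import *
c,s_=np.cos(np.radians(5.2)),np.sin(np.radians(5.2))
for n in ("wrist","side","scene"):
    a,P=cloud(n); X=P.reshape(-1,3); h,s,v=cv2.cvtColor(a,cv2.COLOR_RGB2HSV).astype(int).reshape(-1,3).T
    d=X[:,:2]-[.5533,.0029]; u=d@[c,s_]; w=d@[-s_,c]; z=X[:,2]
    br=(h>5)&(h<22)&(s>70)&(v<200)&(z>.0915)&(z<.099)
    for k,m in (("front wallR",br&(w>20)&(w<50)) if 0 else ("wallR",br&(w>.02)&(w<.05)&(u>-.02)&(u<.1)),("wallL",br&(w>.088)&(w<.098)&(u>-.02)&(u<.1)),("wallRR",br&(w>-.05)&(w<-.02)&(u>-.02)&(u<.1)),
      ("red",((h<5)|(h>172))&(s>170)&(z>.1)&(z<.14)&(w>.04)),("steel",(s<60)&(v>90)&(z>.1)&(z<.14)&(u>.02)&(abs(w-.07)<.02)&(u<.155))):
        if m.sum()>10: print(n,k,m.sum(),"u",np.percentile(u[m],[0,1,3,97,99,100]).round(4),"w",np.percentile(w[m],[3,50,97]).round(4),"z",np.percentile(z[m],[3,50,97]).round(4))
    # inner slot walls edges
    for k,m in (("inR",br&(w>.045)&(w<.065)&(u>.03)&(u<.14)),("inL",br&(w>.075)&(w<.1)&(u>.03)&(u<.14))):
        if m.sum()>10: print(n,k,np.percentile(w[m],[2,98]).round(4))
E
python3 go.py .515 .0705 .0865 185.4
```

```text
wrist wallR 219 u [0.0149 0.0159 0.0179 0.0315 0.0321 0.0325] w [0.0443 0.0474 0.0499] z [0.0946 0.0957 0.0967]
wrist wallL 499 u [0.0016 0.0027 0.0049 0.0305 0.0312 0.0315] w [0.0883 0.0912 0.0973] z [0.0945 0.0957 0.0968]
wrist wallRR 1428 u [0.0018 0.0021 0.0023 0.0232 0.0394 0.0437] w [-0.0494 -0.0389 -0.0213] z [0.0923 0.0957 0.0969]
wrist red 4867 u [-0.1087 -0.1052 -0.0913 -0.0046 -0.0026 -0.0007] w [0.0551 0.0667 0.0838] z [0.1178 0.1198 0.121 ]
wrist inR [0.0454 0.0553]
wrist inL [0.085  0.0979]
side wallR 209 u [-0.0022 -0.0009  0.001   0.0955  0.099   0.0995] w [0.0209 0.0348 0.0492] z [0.092  0.0953 0.0985]
side wallRR 215 u [-0.0019 -0.0003  0.002   0.0971  0.0987  0.0994] w [-0.049  -0.0349 -0.0208] z [0.0921 0.0956 0.0985]
side red 245 u [-0.1133 -0.1123 -0.1111 -0.0256 -0.0086 -0.0062] w [0.0538 0.0645 0.0846] z [0.1065 0.1181 0.1235]
side steel 179 u [0.0202 0.0207 0.0249 0.137  0.1447 0.1458] w [0.0613 0.0665 0.0769] z [0.1078 0.1158 0.1217]
side inR [0.0452 0.0567]
scene wallR 195 u [0.0035 0.0039 0.0055 0.0975 0.0996 0.0998] w [0.0211 0.0354 0.0489] z [0.0918 0.0952 0.0987]
scene wallL 43 u [0.0023 0.0031 0.0047 0.0968 0.0982 0.0987] w [0.0908 0.0943 0.0976] z [0.0917 0.0951 0.0981]
scene wallRR 204 u [0.0045 0.0059 0.0075 0.0962 0.0991 0.0993] w [-0.0483 -0.0356 -0.0216] z [0.0922 0.0952 0.0984]
scene red 80 u [-0.1036 -0.1023 -0.1016 -0.0033 -0.0027 -0.0023] w [0.0566 0.0715 0.0816] z [0.113  0.1189 0.1243]
scene steel 241 u [0.0205 0.0212 0.0243 0.1419 0.1463 0.1484] w [0.059  0.0664 0.0773] z [0.1062 0.1161 0.1232]
scene inR [0.0454 0.0551]
scene inL [0.0885 0.0986]
t 15.4 at [0.5173 0.0705 0.1169] rpy [ 1.8000e+02  6.0000e-02 -1.7381e+02] q1,q6 [0.14 0.03] op 0.0304 gf 59.8 F [-0.8 -1.  -1.7]
shares [0.0078 0.0007 0.1012] [0.     0.0003 0.0044] dist mm 30 deg [0.  0.1 0.8]
```

Handle front is about 3 mm short of the mouth, and it's centred within a millimetre. Lowering gently.

Request:
step_arm(
  rows=[
    [0, 0, 0.02, 0, 0, 0],
    [0, 0, 0.04, 0, 0, 0],
    [0, 0, 0.06, 0, 0, 0],
    [0, 0, 0.075, 0, 0, 0],
    [0, 0, 0.085, 0, 0, 0],
  ],
)

```text
t: 16.02
ee_pos: [0.5167, 0.0705, 0.0903]
orientation: [-3.142, -0.001, -3.033]
wrist_force: [-0.3, 0.3, -0.9]
opening: 0.0302
grasp_force: 59.8
```

Request:
step_arm(
  rows=[
    [0, 0, 0.004, 0, 0, 0],
    [0, 0, 0.008, 0, 0, 0],
    [0, 0, 0.008, 0, 0, 0],
  ],
)

```text
t: 16.4
ee_pos: [0.517, 0.0705, 0.0885]
orientation: [3.142, 0.0, -3.034]
wrist_force: [0.8, 0.0, -0.9]
opening: 0.0302
grasp_force: 59.8
```

Request:
step_arm(
  rows=[
    [0, 0, 0.003, 0, 0, 0],
    [0, 0, 0.006, 0, 0, 0],
    [0, 0, 0.006, 0, 0, 0],
  ],
)

```text
t: 16.77
ee_pos: [0.517, 0.0705, 0.0875]
orientation: [3.142, 0.001, -3.034]
wrist_force: [-3.4, -1.1, 7.2]
opening: 0.0303
grasp_force: 61.0
```

```bash
python3 slot.py .07 .11 | grep -v wall
```

```text
16.775 [0.517  0.0705 0.0875] [ 1.8000e+02  3.0000e-02 -1.7381e+02] [-3.4 -1.1  7.2] 0.030331105231281533
wrist red 5377 [0.5124 0.0667 0.0898] [0.447 0.05  0.087] [0.543 0.084 0.091] rect [491.4  67.4] [107.5  31.6] 5.1
wrist steel 123 [0.5601 0.075  0.0873] [0.552 0.065 0.071] [0.572 0.091 0.091] rect [556.   79.3] [24.4 27.5] 70.0
side red 228 [0.4759 0.0626 0.0876] [0.435 0.049 0.076] [0.537 0.083 0.094] rect [486.1  67. ] [108.3  33.8] 7.3
side steel 130 [0.6313 0.0819 0.0885] [0.577 0.068 0.078] [0.685 0.101 0.094] rect [627.5  86.3] [119.6  28.5] 8.3
scene red 68 [0.4939 0.0667 0.0897] [0.445 0.052 0.084] [0.545 0.083 0.096] rect [494.9  68.2] [101.7  29.8] 3.5
scene steel 235 [0.6267 0.0804 0.087 ] [0.563 0.068 0.074] [0.69  0.099 0.096] rect [627.2  83.4] [136.3  27.9] 4.9
```

The shaft rests on the slot floor (handle top at 90 mm, about 9 N contact). Releasing.

Request:
step_arm(
  rows=[
    [0, 0, 0, 0, 0, 0],
    [0, 0, 0, 0, 0, 0],
    [0, 0, 0, 0, 0, 0],
    [0, 0, 0, 0, 0, 0],
  ],
  gripper=0.15,
)

```text
t: 17.42
ee_pos: [0.5169, 0.0705, 0.0865]
orientation: [-3.142, -0.0, -3.034]
wrist_force: [-0.8, 0.3, 0.2]
opening: 0.0494
grasp_force: 0.0
```

Request:
step_arm(
  rows=[
    [0, 0, -0.03, 0, 0, 0],
    [0, 0, -0.13, 0, 0, 0],
    [0, 0, -0.3, 0, 0, 0],
    [0, 0, -0.45, 0, 0, 0],
    [0, 0, -0.5, 0, 0, 0],
  ],
)

```text
t: 18.05
ee_pos: [0.5185, 0.0707, 0.2403]
orientation: [3.141, 0.005, -3.034]
wrist_force: [-0.0, -0.0, -0.5]
opening: 0.0489
grasp_force: 0.0
```

```bash
python3 slot.py .07 .11 | grep -v wall
python3 - <<'E'
from h import *
a=cv2.imread("pics/s_side.png");b=cv2.imread("pics/s_wrist.png")
cv2.imwrite("pics/fin.png",np.vstack([cv2.resize(a[90:310,240:540],(600,440))[:,:],cv2.resize(b,(600,375))])[:815] if 0 else np.hstack([cv2.resize(a[90:310,270:490],(400,400)),cv2.resize(b,(400,250),interpolation=cv2.INTER_AREA).copy() if 0 else cv2.resize(b[:,120:520],(400,400))]))
E
```

```text
18.05 [0.5185 0.0707 0.2403] [ 179.99    0.3  -173.81] [-0.  -0.  -0.5] 0.048892232304423446
wrist red 367 [0.496  0.067  0.0901] [0.44  0.05  0.088] [0.542 0.083 0.092] rect [491.2  67.1] [105.3  29.1] 5.5
wrist steel 2421 [0.6175 0.0789 0.088 ] [0.561 0.066 0.071] [0.687 0.092 0.092] rect [628.9  80.5] [141.5  20.7] 5.6
side red 315 [0.4883 0.0631 0.0882] [0.436 0.048 0.078] [0.54  0.083 0.094] rect [489.   67.1] [109.5  34.5] 5.1
side steel 150 [0.6201 0.081  0.0881] [0.561 0.069 0.076] [0.687 0.102 0.095] rect [623.9  85.4] [137.2  27.4] 6.8
scene red 199 [0.5002 0.0667 0.0897] [0.448 0.053 0.082] [0.543 0.082 0.096] rect [494.   67.1] [101.6  30.4] 3.6
scene steel 230 [0.6259 0.0806 0.086 ] [0.562 0.067 0.072] [0.689 0.097 0.094] rect [626.5  84.1] [136.3  26.5] 4.7
```

View pics/fin.png

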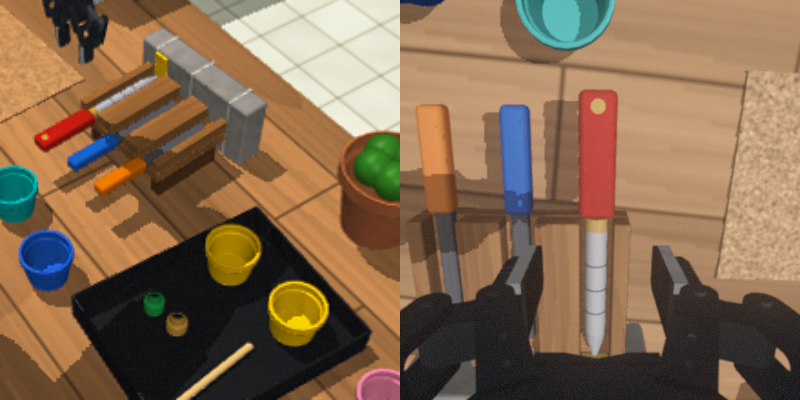

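Left, the shaft lies in the tagged slot with the tag at (162,63) and the tray contents undisturbed. Right, the handle's front edge at row 217 meets the rack front, the shaft is central in the slot, and the gripper is clear.

```bash
python3 -c "
from workcell import *; print(sign_off())"
```

```text
the job is handed in; nothing more can be done
None
```

I laid the dibber on the cork pad and let go, then took it by the handle and laid it in the yellow-tagged slot, shaft in and handle out at the front. The last pictures show nothing else disturbed; the job was handed in after about 18 s on the robot's clock, and `sign_off()` returned no verdict.

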